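# Call the pharmacist and point out the incomplete dose stack

## Robot

A 6-joint arm with a two-finger parallel gripper is mounted at the origin on the work surface. World frame = base frame: x ahead of the robot, y to its left, z up, the work surface at z = 0. Lengths are in m, angles in rad, forces in N, time in s.
With the tool pointing down it reaches from about 0.425 to 0.95 m from the base axis. Payload 3.5 kg.
Tool frame: the origin (TCP) lies between the finger pads, 19 mm behind the fingertips; this is the grasp point; z points along the fingers, y is the line along which they close (so a half turn about z gives the same grasp; the last joint's range is limited). The gripper opens to 85 mm and grips with 20 to 120 N. Pads are 22 mm wide; open, the fingers measure 114 mm over their backs; the gripper's body (76 mm by 85 mm) begins 54 mm behind the grasp point. The pads swing forward as they close: fully open they stand 13 mm farther back than shut.
Start: joints at [0.969, 0.286, 1.577, -0, 1.279, -0.15], TCP at [0.295, 0.607, 0.25] pointing down, gripper open.
Joint ranges: [-2.77, 2.77], [-0.9, 2.22], [0.21, 2.48], [-1.53, 4.67], [0.24, 2.81], [-2.84, 2.84]. Speed limits (rad/s): [2.79, 2.79, 3.14, 3.14, 3.14, 3.14].

## Interface

Orientations are given as a unit quaternion [w, x, y, z].
In Python, from rig import ctrl gives the robot as it stands.
- The arm moves only by the tool send_rows, never from a script. Its argument "steps" is a list of rows, each a list of 7 numbers: the shift along the tool's x, y, z normalised to -1 to 1, where 1 is 80 mm, then the turn, a rotation vector about the tool's x, y, z normalised to -1 to 1, where 1 is pi/2 rad, then the opening, from -1 (shut) to 1 (fully open). A call has 1 to 20 rows; each row is the pose to reach, as a shift and turn from the pose commanded when the call began, along the tool's axes at that moment; what a row does not reach only later rows make up. A row lasts 1/10 s, in which the tool goes at most 50 mm and 8.59 degrees, less where a joint would pass 70% of its speed; a pose out of reach is approached as far as the arm can. A call with a number of a shift or a turn outside -1 to 1 is refused whole. A call with a gripper value outside its range is refused whole. The fingers move at their own pace and stop on an object; "force" is the grip in N (left out, the last holds). Time passes only in rows, so rows that repeat a pose let the fingers close. It gives the time, the measured TCP pose, the force, the opening and the grip force at its end, in the units of the state.
- ctrl.observe(): the state, without advancing time (a new reading comes with each control period).
- ctrl.snapshot(name): name is "scene" or "top" or "wrist"; returns (picture, depth): 384x512x3 uint8, blue, green, red; 384x512 float32, m along the optical axis (not along the pixel's ray), 0 where there is no reading.
- ctrl.camera_model(name): a dict with "camera_matrix" (3x3 intrinsics, pixels), "cam_to_world" (4x4, takes a point from camera to world coordinates). Camera axes: x right, y up, looking along -z (the intrinsics and any distortion apply to the point x, -y, -z); pixel columns grow to the right and rows downward; lengths in m; the calibration is good to about 2 mm. A picture is of the moment at which its call begins: read the wrist's pose just before it. camera_model takes no time and is no camera call; for the wrist camera it gives the pose at the moment of the call.
- ctrl.job_done(): hands the job in; it is judged then, once.
Trained networks look in the newest picture that a camera, given by its name, has taken for a name from the list of things; names that differ only in an ending like _2 or _b are one class to them, and where a whole thing is asked for, a point or a joint stands for the part that bears it (a point fixed in the world has none). Each returns a list of dicts, best first, with "conf" (0 to 1); they miss things now and then, are a little off and sometimes report something else, mostly with a low value. They report only what shows in the picture. A call takes as long as a camera call.
- ctrl.search_frame(camera, name): "at" ([x, y, z] in m, in world coordinates, good to about 4 mm: the middle of the surface that is visible of it).
- ctrl.trace(camera, name): "region" (384x512 bool, what is visible of it).
The state is a dict: "t": time; "joint_pos": joint angles; "joint_velocities": joint speeds; "joint_efforts": joint torques, N m; "tool_pos": TCP position; "eef_rot": TCP orientation; "wrist_force": force on the tool from outside, world axes, zero at the start; "wrist_torque": the same for the moment, N m; "grip_width": finger opening in m; "grip_force": force on a finger pad.
Only numpy, scipy, OpenCV 4.12 (cv2) and the standard library are available. Lean on these libraries where they do the work, as an engineer would, in place of code of your own. Each camera call takes 0.05 s, during which the arm holds its last target. There are 200 camera calls.

## Task

One stack of dose cups in the tray lacks its red top cup: press the blue call button on the desk fully down with your fingertips and let it come back up, to call the pharmacist. Then show what is wrong: point straight down at the open white cup of the incomplete stack, fingertips a few centimetres above the middle of its mouth, hold still there for two seconds, then point in the same way at the lid of the single red cup left standing on the desk, hold there for two seconds and finish while still pointing at it. These are filled doses: touch neither the tray and its cups nor anything loose on the desk, and leave it all standing where it is.

Things in the scene. Friction and masses are not known exactly. Their poses are not given: they have to be found in the camera images.
- stack1: a complete dose stack, filled and closed: green cup (z 0 to 37 mm), white cup (37 to 64) and lidded red cup on top (64 to 98), widest 57 mm across, 98 mm tall; one of five that stand upright and loose in the tray beside the incomplete one. Origin: centre of its underside, z up
- stack2: a complete dose stack, filled and closed: green cup (z 0 to 37 mm), white cup (37 to 64) and lidded red cup on top (64 to 98), widest 57 mm across, 98 mm tall; one of five that stand upright and loose in the tray beside the incomplete one. Origin: centre of its underside, z up
- stack3: a complete dose stack, filled and closed: green cup (z 0 to 37 mm), white cup (37 to 64) and lidded red cup on top (64 to 98), widest 57 mm across, 98 mm tall; one of five that stand upright and loose in the tray beside the incomplete one. Origin: centre of its underside, z up
- stack4: a complete dose stack, filled and closed: green cup (z 0 to 37 mm), white cup (37 to 64) and lidded red cup on top (64 to 98), widest 57 mm across, 98 mm tall; one of five that stand upright and loose in the tray beside the incomplete one. Origin: centre of its underside, z up
- stack5: a complete dose stack, filled and closed: green cup (z 0 to 37 mm), white cup (37 to 64) and lidded red cup on top (64 to 98), widest 57 mm across, 98 mm tall; one of five that stand upright and loose in the tray beside the incomplete one. Origin: centre of its underside, z up
- open_stack: the incomplete dose stack, sixth in the tray: green cup below (0 to 37 mm), white cup above (37 to 64 mm), no red cup, so that the white cup stands open with its pills in view; 56 mm across, 64 mm tall, 34 mm lower than its neighbours. Loose, upright, at any of the six places, the nearest neighbours' axes at least 90 mm away. Origin: centre of its underside, z up
- open_mouth (a point): centre of the open mouth of the incomplete stack, at rim height (64 mm above the stack's underside); mouth 51 mm across inside; z up
- red_cup: the red evening cup that was left off: a single red cup with red lid and small white label, 57 mm across, 34 mm tall, standing loose on the desk outside the tray. Origin: centre of its underside
- red_top (a point): centre of the top of that single red cup's lid, 34 mm above its underside; z up
- tray: white plastic tray, 250 x 345 mm (its x and y), rim 18 mm high, walls and floor 4 mm, fixed; holds the six stacks in two rows of three (rows 95 mm apart along x, 100 mm apart along y). Origin: centre of its underside, on the desk. Fixed equipment lines the desk: to 340 mm high on the right (y below -0.44 m), under 160 mm at the far edge and left
- call_base: round white housing of the desk call button, 80 mm across, 22 mm high, fixed to the desk. Origin: centre of its underside
- call_button (a joint): travel of the blue round push button (44 mm across) in that housing, m: 0 = up, 0.005 = fully down; a spring returns it (1.6 N to start, 5.6 N fully down)
- call_top (a point): centre of the top of the blue button, which stands 10 mm above the housing (32 mm above the desk); moves down with it; it is pressed straight down
- pill_bottle: amber pill jar with white cap, 48 mm across, 85 mm tall, loose. Origin: centre of its underside
- tweezers: steel tweezers lying flat, 125 mm long, 20 mm wide, 8 mm high, loose. Origin: near their middle, on the desk; tips towards +x
- green_cup: empty open green cup, 56 mm across, 37 mm tall, loose. Origin: centre of its underside

How it is judged:
On the way, in this order (a step that is already met when the one before it is completed fails the run):
1. the call button is pressed fully down by the fingertips (value of joint call_button above 0.004 m and contact force between the fingers and call_base above 0.5 N), for 0.05 s.
2. with the button up again, the tool points down at the mouth of the incomplete stack and dwells (tool point within 24 mm of its axis and 20 to 90 mm above the rim, for 1.5 s) (value of joint call_button below 0.0015 m and horizontal distance between the grasp point and open_mouth below 0.024 m and z of the grasp point in the frame of open_mouth between 0.02 and 0.09 m and angle between the grasp point's own z axis and vertical above 2.3 rad), for 1.5 s.
3. the tool points down at the single red cup's lid and dwells (within 24 mm of its axis, 20 to 90 mm above it, for 1.5 s) (value of joint call_button below 0.0015 m and horizontal distance between the grasp point and red_top below 0.024 m and z of the grasp point in the frame of red_top between 0.02 and 0.09 m and angle between the grasp point's own z axis and vertical above 2.3 rad), for 1.5 s.
At the end, for the whole second after the job is handed in: The tool still points down (within 48 degrees) at the single red cup, clear of it: tool point within 24 mm of its axis, 20 to 90 mm above its lid. The call button is up, every loose thing is within 8 mm of where it stood, and the stacks and the red cup are upright (all of step 3 and distance of each of stack1, stack2, stack3, stack4, stack5, pill_bottle, tweezers, green_cup, open_stack, red_cup from where it was at the start of the episode below 0.008 m and angle between each of stack1, stack2, stack3, stack4, stack5, open_stack, red_cup's own z axis and vertical below 0.15 rad); the robot touches nothing.
It fails at once if the robot touches anything loose: a dose stack, the red cup, the jar, the tweezers or the green cup (contact force between any of the arm, the fingers and stack1 above 0.3 N or contact force between any of the arm, the fingers and stack2 above 0.3 N or contact force between any of the arm, the fingers and stack3 above 0.3 N or contact force between any of the arm, the fingers and stack4 above 0.3 N or contact force between any of the arm, the fingers and stack5 above 0.3 N or contact force between any of the arm, the fingers and pill_bottle above 0.3 N or contact force between any of the arm, the fingers and tweezers above 0.3 N or contact force between any of the arm, the fingers and green_cup above 0.3 N or contact force between any of the arm, the fingers and open_stack above 0.3 N or contact force between any of the arm, the fingers and red_cup above 0.3 N).
It fails at once if the robot touches the tray (contact force between any of the arm, the fingers and tray above 0.3 N).
It fails at once if a stack, the red cup or a bystander is lifted, shifted or knocked (more than 8 mm) (distance of any of stack1, stack2, stack3, stack4, stack5, pill_bottle, tweezers, green_cup, open_stack, red_cup from where it was at the start of the episode above 0.008 m).
It also fails if it takes over 48 s, if anything falls off the work surface, if the arm or the gripper's body presses on something with over 40 N, if the wrist force passes 120 N, or if a joint passes its speed limit or range.

## Working session

There is one attempt and no reset: what is moved stays moved. The work goes in short steps, Python scripts to look and compute and a tool call to move; the robot and the scene stay as the last step left them, time stands still between calls to the robot, and variables do not carry over. Pictures are saved under pics/ and viewed, at most 10 in all, crops included, and the job is handed in when it is done.

Besides the shell and the picture viewer there is one more tool, called after "Request:" as a command line: name --pt "numbers of a row" for each row, then --argument value for the rest. send_rows: Moves the arm, as the interface text tells. Its arguments: {"type":"object","properties":{"steps":{"type":"array","items":{"type":"array","items":{"type":"number"}}},"force":{"type":"number"}},"required":["steps"]}

```bash
mkdir -p pics; python3 - <<'E'
from rig import ctrl
import cv2,numpy as np
s=ctrl.observe();print(s['t'],s['tool_pos'],s['eef_rot'],s['grip_width'])
ims=[]
for c in ['top','scene']:
    im,d=ctrl.snapshot(c);ims.append(im)
    np.savez(f'{c}.npz',im=im,d=d,**ctrl.camera_model(c))
    for n in ['call_top','call_base','open_stack','red_cup','stack1','tray','pill_bottle','tweezers','green_cup']:
        print(c,n,[(np.round(r['at'],3).tolist(),round(r['conf'],2)) for r in ctrl.search_frame(c,n)[:7]])
for c,i in zip(['top','scene'],ims): cv2.imwrite(f'pics/{c}.png',i)
E
```

```text
0.0 [0.29433139 0.60676269 0.24861835] [-4.26125133e-04  2.23986947e-01  9.74591419e-01 -1.11011138e-03] 0.08519291885147968
top call_top [([0.474, 0.323, 0.031], 0.74)]
top call_base [([0.479, 0.322, 0.022], 0.71)]
top open_stack [([0.511, -0.04, 0.05], 0.58), ([0.584, 0.311, 0.038], 0.53), ([0.475, 0.324, 0.031], 0.41)]
top red_cup [([0.583, 0.317, 0.038], 0.73)]
top stack1 [([0.605, -0.125, 0.102], 0.97), ([0.519, -0.229, 0.104], 0.9), ([0.509, -0.134, 0.094], 0.88), ([0.597, -0.024, 0.096], 0.81)]
top tray [([0.558, -0.113, 0.006], 0.61)]
top pill_bottle [([0.7, 0.16, 0.084], 0.7), ([0.518, -0.23, 0.104], 0.41)]
top tweezers [([0.539, 0.436, 0.008], 0.48)]
top green_cup [([0.729, 0.281, 0.004], 0.62), ([0.508, -0.036, 0.048], 0.49)]
scene call_top [([0.478, 0.327, 0.028], 0.46)]
scene call_base [([0.489, 0.324, 0.023], 0.88)]
scene open_stack [([0.515, -0.037, 0.051], 0.61)]
scene red_cup [([0.595, 0.313, 0.031], 0.93)]
scene stack1 [([0.525, -0.219, 0.084], 0.9), ([0.615, -0.022, 0.097], 0.89), ([0.618, -0.119, 0.087], 0.88), ([0.618, -0.218, 0.093], 0.74), ([0.523, -0.127, 0.085], 0.71)]
scene tray [([0.613, -0.1, 0.008], 0.74), ([0.613, -0.022, 0.094], 0.73)]
scene pill_bottle [([0.721, 0.17, 0.083], 0.84)]
scene tweezers [([0.54, 0.434, 0.004], 0.66), ([0.612, -0.098, 0.006], 0.38)]
scene green_cup [([0.715, 0.28, 0.008], 0.78)]
```

View pics/top.png

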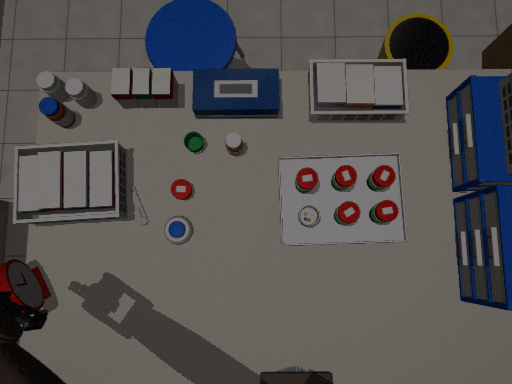

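View pics/scene.png

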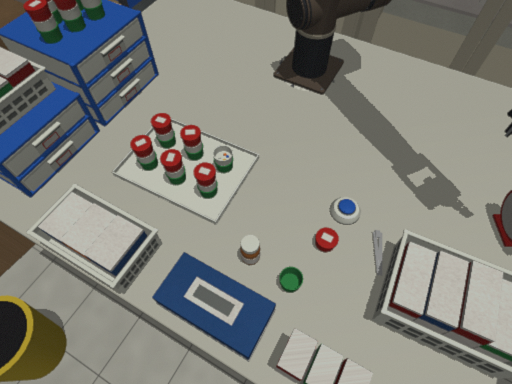

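```bash
cat > m.py <<'E'
import numpy as np,cv2
z=np.load('top.npz');im=z['im'];d=z['d'];K=z['camera_matrix'];T=z['cam_to_world']
v,u=np.indices(d.shape)
P=np.stack([(u-K[0,2])/K[0,0]*d,-(v-K[1,2])/K[1,1]*d,-d],-1)@T[:3,:3].T+T[:3,3]
def fit(c,r,z0,z1):
    m=(d>0)&(np.hypot(P[...,0]-c[0],P[...,1]-c[1])<r)&(P[...,2]>z0)&(P[...,2]<z1)
    q=P[m];(x,y),rr=cv2.minEnclosingCircle(q[:,:2].astype(np.float32))
    print(m.sum(),'mean',q.mean(0).round(4),'circ',round(x,4),round(y,4),round(rr,4),'box',q.min(0).round(3),q.max(0).round(3))
E
python3 - <<'E'
from m import *
print(T.round(3).tolist())
fit((.475,.323),.05,.027,.045)
fit((.475,.323),.06,.012,.027)
fit((.583,.316),.05,.03,.05)
fit((.51,-.04),.04,.06,.085)
fit((.51,-.04),.04,.03,.085)
for c in [(.605,-.025),(.605,-.125),(.51,-.13),(.515,-.23),(.61,-.225)]: fit(c,.045,.085,.12)
fit((.705,.165),.05,.07,.1);fit((.725,.28),.05,.03,.05)
E
```

```text
[[-0.002, 0.988, -0.154, 0.388], [-1.0, -0.004, -0.008, 0.089], [-0.008, 0.154, 0.988, 1.219], [0.0, 0.0, 0.0, 1.0]]
182 mean [0.4738 0.3211 0.0309] circ 0.4734 0.3208 0.0222 box [0.452 0.3   0.027] [0.496 0.342 0.038]
369 mean [0.4728 0.3191 0.0193] circ 0.4735 0.3214 0.0385 box [0.436 0.283 0.012] [0.511 0.359 0.027]
302 mean [0.5849 0.311  0.0339] circ 0.5855 0.3112 0.0284 box [0.558 0.283 0.03 ] [0.612 0.338 0.042]
77 mean [ 0.5088 -0.0402  0.0671] circ 0.508 -0.0384 0.0276 box [ 0.48  -0.066  0.06 ] [ 0.534 -0.012  0.074]
364 mean [ 0.5085 -0.039   0.051 ] circ 0.5077 -0.0382 0.0278 box [ 0.48  -0.066  0.036] [ 0.534 -0.011  0.074]
366 mean [ 0.6008 -0.0314  0.1017] circ 0.6015 -0.0314 0.0288 box [ 0.574 -0.058  0.092] [ 0.628 -0.005  0.108]
379 mean [ 0.6073 -0.1327  0.1016] circ 0.6079 -0.1334 0.0288 box [ 0.579 -0.161  0.086] [ 0.635 -0.105  0.107]
388 mean [ 0.5117 -0.1372  0.1018] circ 0.5122 -0.1378 0.0286 box [ 0.485 -0.165  0.092] [ 0.54  -0.11   0.109]
395 mean [ 0.5147 -0.2357  0.1017] circ 0.5151 -0.2372 0.029 box [ 0.487 -0.266  0.089] [ 0.542 -0.209  0.107]
386 mean [ 0.6067 -0.233   0.1015] circ 0.6083 -0.2335 0.0294 box [ 0.579 -0.262  0.091] [ 0.635 -0.206  0.108]
211 mean [0.7085 0.1629 0.0838] circ 0.7101 0.1631 0.0217 box [0.689 0.142 0.071] [0.732 0.183 0.09 ]
69 mean [0.7231 0.28   0.0355] circ 0.7204 0.2791 0.0289 box [0.694 0.251 0.031] [0.749 0.306 0.044]
```

The top picture shows the button at about (177,230), the red cup at (181,189) and the open cup with its pills at (309,216). These match the networks' finds. I'll shut the fingers and go above the button.

Request:
send_rows --pt "-0.3 -0.19 0.13 0 0 0 -1" --pt "-0.6 -0.37 0.27 0 0 0 -1" --pt "-0.89 -0.56 0.4 0 0 0 -1" --pt "-0.89 -0.56 0.4 0 0 0 -1" --pt "-0.89 -0.56 0.4 0 0 0 -1"

```text
t: 1.5
tool_pos: [0.3394, 0.5357, 0.2181]
eef_rot: [-0.0, 0.225, 0.974, 0.0]
wrist_force: [-0.1, -0.0, -0.1]
grip_width: 0.012
grip_force: 0.0
```

Request:
send_rows --pt "-0.3 -0.19 0.13 0 0 0 -1" --pt "-0.6 -0.37 0.27 0 0 0 -1" --pt "-0.89 -0.56 0.4 0 0 0 -1" --pt "-0.89 -0.56 0.4 0 0 0 -1" --pt "-0.89 -0.56 0.4 0 0 0 -1"

```text
t: 2.0
tool_pos: [0.3837, 0.4654, 0.1867]
eef_rot: [0.0, 0.224, 0.975, 0.001]
wrist_force: [0.2, 0.5, 1.1]
grip_width: -0.0
grip_force: 0.0
```

Request:
send_rows --pt "-0.3 -0.19 0.13 0 0 0 -1" --pt "-0.6 -0.37 0.27 0 0 0 -1" --pt "-0.89 -0.56 0.4 0 0 0 -1" --pt "-0.89 -0.56 0.4 0 0 0 -1" --pt "-0.89 -0.56 0.4 0 0 0 -1"

```text
t: 2.5
tool_pos: [0.4282, 0.3944, 0.1549]
eef_rot: [0.0, 0.224, 0.975, 0.001]
wrist_force: [-0.7, 0.0, 0.0]
grip_width: 0.0001
grip_force: 0.0
```

Request:
send_rows --pt "-0.3 -0.19 0.13 0 0 0 -1" --pt "-0.6 -0.37 0.27 0 0 0 -1" --pt "-0.89 -0.56 0.4 0 0 0 -1" --pt "-0.89 -0.56 0.4 0 0 0 -1" --pt "-0.89 -0.56 0.4 0 0 0 -1" --pt "-0.89 -0.56 0.4 0 0 0 -1"

```text
t: 3.1
tool_pos: [0.4726, 0.3235, 0.1232]
eef_rot: [0.001, 0.223, 0.975, 0.001]
wrist_force: [-0.0, -0.3, 0.2]
grip_width: -0.0
grip_force: 0.0
```

Request:
send_rows --pt "-0.02 -0.02 0.4 0 0 0 -1" --pt "-0.02 -0.02 0.8 0 0 0 -1" --pt "-0.02 -0.02 0.84 0 0 0 -1" --pt "-0.02 -0.02 0.84 0 0 0 -1" --pt "-0.02 -0.02 0.84 0 0 0 -1"

```text
t: 3.6
tool_pos: [0.4744, 0.3207, 0.0568]
eef_rot: [0.001, 0.224, 0.975, 0.001]
wrist_force: [0.0, 0.2, -0.3]
grip_width: -0.0002
grip_force: 0.0
```

Request:
send_rows --pt "0 0 0.03 0 0 0 -1" --pt "0 0 0.06 0 0 0 -1" --pt "0 0 0.09 0 0 0 -1" --pt "0 0 0.09 0 0 0 -1"

```text
t: 4.0
tool_pos: [0.4742, 0.32, 0.0485]
eef_rot: [0.001, 0.224, 0.975, 0.001]
wrist_force: [0.6, 0.3, 3.6]
grip_width: -0.0003
grip_force: 1.6
```

Request:
send_rows --pt "0 0 0.02 0 0 0 -1" --pt "0 0 0.035 0 0 0 -1" --pt "0 0 0.035 0 0 0 -1" --pt "0 0 0.035 0 0 0 -1"

```text
t: 4.4
tool_pos: [0.4743, 0.32, 0.0458]
eef_rot: [0.001, 0.224, 0.975, 0.001]
wrist_force: [-0.2, 1.1, 6.0]
grip_width: -0.0001
grip_force: 2.9
```

Request:
send_rows --pt "0 0 0.015 0 0 0 -1" --pt "0 0 0.015 0 0 0 -1" --pt "0 0 0.015 0 0 0 -1"

```text
t: 4.7
tool_pos: [0.4743, 0.32, 0.0456]
eef_rot: [0.001, 0.224, 0.975, 0.0]
wrist_force: [-1.9, -0.6, 11.0]
grip_width: -0.0003
grip_force: 5.8
```

Request:
send_rows --pt "0 0 -0.3 0 0 0 -1" --pt "0 0 -0.7 0 0 0 -1" --pt "0 0 -1 0 0 0 -1" --pt "0 0 -1 0 0 0 -1" --pt "0 0 -1 0 0 0 -1"

```text
t: 5.2
tool_pos: [0.4729, 0.3192, 0.1229]
eef_rot: [-0.0, 0.224, 0.975, -0.0]
wrist_force: [-0.3, -0.2, -0.4]
grip_width: 0.0005
grip_force: 0.0
```

Request:
send_rows --pt "-0.15 -0.24 -0.4 0 0 0 -1" --pt "-0.3 -0.5 -0.7 0 0 0 -1" --pt "-0.45 -0.75 -0.94 0 0 0 -1" --pt "-0.58 -0.96 -0.94 0 0 0 -1" --pt "-0.58 -0.96 -0.94 0 0 0 -1"

```text
t: 5.7
tool_pos: [0.481, 0.2283, 0.197]
eef_rot: [-0.001, 0.225, 0.974, -0.001]
wrist_force: [0.4, 1.2, -0.2]
grip_width: 0.0002
grip_force: 0.0
```

Request:
send_rows --pt "-0.2 -0.33 0 0 0 0 -1" --pt "-0.4 -0.66 0 0 0 0 -1" --pt "-0.58 -0.96 0 0 0 0 -1" --pt "-0.58 -0.96 0 0 0 0 -1" --pt "-0.58 -0.96 0 0 0 0 -1"

```text
t: 6.2
tool_pos: [0.4889, 0.1411, 0.1969]
eef_rot: [-0.002, 0.225, 0.974, -0.0]
wrist_force: [1.0, -0.2, -0.8]
grip_width: -0.0001
grip_force: 0.0
```

Request:
send_rows --pt "-0.2 -0.33 0 0 0 0 -1" --pt "-0.4 -0.66 0 0 0 0 -1" --pt "-0.58 -0.96 0 0 0 0 -1" --pt "-0.58 -0.96 0 0 0 0 -1" --pt "-0.58 -0.96 0 0 0 0 -1"

```text
t: 6.7
tool_pos: [0.4977, 0.0525, 0.198]
eef_rot: [-0.001, 0.224, 0.975, 0.0]
wrist_force: [0.9, -0.2, 0.2]
grip_width: 0.0
grip_force: 0.0
```

Request:
send_rows --pt "-0.2 -0.33 0 0 0 0 -1" --pt "-0.4 -0.66 0 0 0 0 -1" --pt "-0.58 -0.96 0 0 0 0 -1" --pt "-0.58 -0.96 0 0 0 0 -1" --pt "-0.58 -0.96 0 0 0 0 -1" --pt "-0.58 -0.96 0 0 0 0 -1"

```text
t: 7.3
tool_pos: [0.5061, -0.0362, 0.1984]
eef_rot: [-0.0, 0.223, 0.975, 0.0]
wrist_force: [0.8, -0.1, 0.7]
grip_width: 0.0005
grip_force: 0.0
```

Request:
send_rows --pt "-0.03 -0.01 0.3 0 0 0 -1" --pt "-0.03 -0.01 0.6 0 0 0 -1" --pt "-0.03 -0.01 0.76 0 0 0 -1" --pt "-0.03 -0.01 0.76 0 0 0 -1" --pt "-0.03 -0.01 0.76 0 0 0 -1"

```text
t: 7.8
tool_pos: [0.5083, -0.0391, 0.1385]
eef_rot: [0.0, 0.224, 0.975, 0.0]
wrist_force: [-0.6, -0.8, 0.2]
grip_width: -0.0001
grip_force: 0.0
```

Request:
send_rows --pt "0 0 0 0 0 0 -1" --pt "0 0 0 0 0 0 -1" --pt "0 0 0 0 0 0 -1" --pt "0 0 0 0 0 0 -1" --pt "0 0 0 0 0 0 -1" --pt "0 0 0 0 0 0 -1" --pt "0 0 0 0 0 0 -1" --pt "0 0 0 0 0 0 -1" --pt "0 0 0 0 0 0 -1" --pt "0 0 0 0 0 0 -1" --pt "0 0 0 0 0 0 -1" --pt "0 0 0 0 0 0 -1" --pt "0 0 0 0 0 0 -1" --pt "0 0 0 0 0 0 -1" --pt "0 0 0 0 0 0 -1" --pt "0 0 0 0 0 0 -1" --pt "0 0 0 0 0 0 -1" --pt "0 0 0 0 0 0 -1" --pt "0 0 0 0 0 0 -1" --pt "0 0 0 0 0 0 -1"

```text
t: 9.8
tool_pos: [0.5081, -0.0396, 0.138]
eef_rot: [0.0, 0.224, 0.975, -0.0]
wrist_force: [0.3, -0.7, 0.1]
grip_width: -0.0003
grip_force: 0.0
```

```bash
python3 - <<'E'
from rig import ctrl
import cv2
s=ctrl.observe();print(s['t'],s['tool_pos'])
im,d=ctrl.snapshot('scene');cv2.imwrite('pics/point1.png',im)
E
```

```text
9.8 [ 0.5080575  -0.03958865  0.13803099]
```

View pics/point1.png

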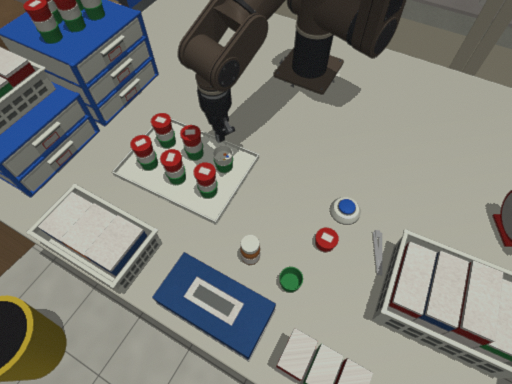

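The fingers at (225,135) point at the open cup at (223,158), the button is up, and everything still stands. Next I'll move to the red cup.

Request:
send_rows --pt "0 0 -0.4 0 0 0 -1" --pt "0 0 -0.76 0 0 0 -1" --pt "0.1 0.4 -0.76 0 0 0 -1" --pt "0.21 0.87 -0.76 0 0 0 -1" --pt "0.21 0.87 -0.76 0 0 0 -1" --pt "0.21 0.87 -0.76 0 0 0 -1"

```text
t: 10.45
tool_pos: [0.5233, 0.0309, 0.1987]
eef_rot: [-0.0, 0.223, 0.975, -0.0]
wrist_force: [1.0, -0.4, -0.6]
grip_width: -0.0
grip_force: 0.0
```

Request:
send_rows --pt "0.1 0.4 0 0 0 0 -1" --pt "0.21 0.87 0 0 0 0 -1" --pt "0.21 0.87 0 0 0 0 -1" --pt "0.21 0.87 0 0 0 0 -1"

```text
t: 10.85
tool_pos: [0.5385, 0.0999, 0.1985]
eef_rot: [-0.0, 0.224, 0.975, -0.0]
wrist_force: [-0.5, -0.7, 0.2]
grip_width: 0.0
grip_force: 0.0
```

Request:
send_rows --pt "0.1 0.4 0 0 0 0 -1" --pt "0.21 0.87 0 0 0 0 -1" --pt "0.21 0.87 0 0 0 0 -1" --pt "0.21 0.87 0 0 0 0 -1"

```text
t: 11.25
tool_pos: [0.5538, 0.1693, 0.1985]
eef_rot: [-0.0, 0.224, 0.975, -0.0]
wrist_force: [-0.3, 0.0, -0.2]
grip_width: -0.0002
grip_force: 0.0
```

Request:
send_rows --pt "0.1 0.4 0 0 0 0 -1" --pt "0.21 0.87 0 0 0 0 -1" --pt "0.21 0.87 0 0 0 0 -1" --pt "0.21 0.87 0 0 0 0 -1"

```text
t: 11.65
tool_pos: [0.5692, 0.239, 0.1985]
eef_rot: [-0.0, 0.224, 0.975, -0.001]
wrist_force: [0.5, 0.3, -0.5]
grip_width: -0.0
grip_force: 0.0
```

Request:
send_rows --pt "0.1 0.4 0 0 0 0 -1" --pt "0.21 0.87 0 0 0 0 -1" --pt "0.21 0.87 0 0 0 0 -1" --pt "0.21 0.87 0 0 0 0 -1" --pt "0.21 0.87 0 0 0 0 -1"

```text
t: 12.15
tool_pos: [0.5844, 0.3083, 0.1986]
eef_rot: [-0.0, 0.225, 0.974, -0.001]
wrist_force: [-0.2, -0.4, 0.0]
grip_width: 0.0
grip_force: 0.0
```

Request:
send_rows --pt "0 0.03 0.3 0 0 0 -1" --pt "0 0.03 0.6 0 0 0 -1" --pt "0 0.03 0.8 0 0 0 -1" --pt "0 0.03 0.8 0 0 0 -1"

```text
t: 12.55
tool_pos: [0.5836, 0.3105, 0.1314]
eef_rot: [-0.003, 0.225, 0.974, -0.002]
wrist_force: [-1.0, -0.9, -0.2]
grip_width: 0.0
grip_force: 0.0
```

Request:
send_rows --pt "0 0 0.25 0 0 0 -1" --pt "0 0 0.5 0 0 0 -1" --pt "0 0 0.5 0 0 0 -1" --pt "0 0 0.5 0 0 0 -1"

```text
t: 12.95
tool_pos: [0.5859, 0.3121, 0.0957]
eef_rot: [0.0, 0.224, 0.975, 0.0]
wrist_force: [0.2, 0.1, 0.4]
grip_width: 0.0001
grip_force: 0.0
```

Request:
send_rows --pt "0 0 0 0 0 0 -1" --pt "0 0 0 0 0 0 -1" --pt "0 0 0 0 0 0 -1" --pt "0 0 0 0 0 0 -1" --pt "0 0 0 0 0 0 -1" --pt "0 0 0 0 0 0 -1" --pt "0 0 0 0 0 0 -1" --pt "0 0 0 0 0 0 -1" --pt "0 0 0 0 0 0 -1" --pt "0 0 0 0 0 0 -1" --pt "0 0 0 0 0 0 -1" --pt "0 0 0 0 0 0 -1" --pt "0 0 0 0 0 0 -1" --pt "0 0 0 0 0 0 -1" --pt "0 0 0 0 0 0 -1" --pt "0 0 0 0 0 0 -1" --pt "0 0 0 0 0 0 -1" --pt "0 0 0 0 0 0 -1" --pt "0 0 0 0 0 0 -1" --pt "0 0 0 0 0 0 -1"

```text
t: 14.95
tool_pos: [0.5855, 0.3123, 0.0948]
eef_rot: [-0.0, 0.224, 0.975, 0.0]
wrist_force: [0.3, -0.3, -0.4]
grip_width: 0.0003
grip_force: 0.0
```

```bash
python3 - <<'E'
from rig import ctrl
import cv2
s=ctrl.observe();print(s['t'],s['tool_pos'])
im,d=ctrl.snapshot('scene');cv2.imwrite('pics/point2.png',im)
E
```

```text
14.95 [0.58546526 0.31233095 0.09482781]
```

View pics/point2.png

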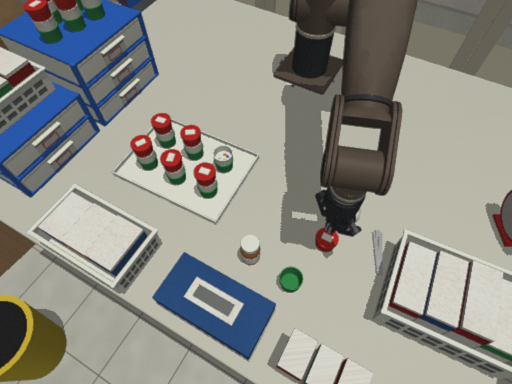

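The fingers point at the red lid at (327,238), and all stacks and bystanders stand where they were.

```bash
python3 -c "
from rig import ctrl
print(ctrl.job_done())"
```

```text
the job is handed in; nothing more can be done
None
```

I pressed the call button fully down and it came back up, then held for two seconds each over the open white cup and the red cup's lid; the job was handed in still pointing at the red cup, the last picture shows nothing disturbed, and no verdict was returned.

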